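# Snap the cover plate onto a microscope light base

## Robot

A 6-joint arm with a two-finger parallel gripper is mounted at the origin on the work surface. World frame = base frame: x ahead of the robot, y to its left, z up, the work surface at z = 0. Lengths are in m, angles in rad, forces in N, time in s.
With the tool pointing down it reaches from about 0.4 to 0.825 m from the base axis. Payload 7 kg.
Tool frame: the origin (TCP) lies at the very end of the fingers, on their centre line; the grasp point (between the pads) lies 19 mm behind it (tcp_to_grasp is the distance from the TCP to the grasp point, in m); x points along the fingers, z is the direction in which the jaws open and shut, and the axes are right-handed (so a half turn about x gives the same grasp; the last joint's range is limited). The gripper opens to 88 mm and grips with 3 to 60 N. Pads are 19 mm wide; open, the fingers measure 130 mm over their backs; the gripper's body (78 mm by 193 mm) begins 47 mm behind the grasp point.
Start: joints at [1.565, 0.359, 0.012, 0, -1.224, -0.288], TCP at [0.195, 0.646, 0.227] pointing down, gripper open.
Joint ranges: [-3.07, 3.07], [-1.43, 2.12], [-1.02, 1.25], [-3.03, 1.67], [-3.05, -0], [-3.03, 3.03]. Speed limits (rad/s): [2.39, 2.39, 3.01, 3.14, 3.14, 3.14].

## Interface

Orientations are given as [roll, pitch, yaw] about the fixed x, y, z axes, in that order (R = Rz(yaw) Ry(pitch) Rx(roll)).
In Python, from station import get_state, grab_frame, job_done, tcp_to_grasp gives the robot as it stands. The module is installed in compiled form; this text tells all that it offers.
- The arm moves only by the shell command python3 -m crank 'ROWS' [FORCE]. ROWS is JSON, a list of rows, each a list of 7 numbers: the shift along the tool's x, y, z in m, then the turn, a rotation vector about the tool's x, y, z in rad, then the opening, from 0 (shut) to 1 (fully open). In form: [[x, y, z, wx, wy, wz, fingers], ...]. A call has 1 to 10 rows; each row is the pose to reach, as a shift and turn from the pose commanded when the call began, along the tool's axes at that moment; what a row does not reach only later rows make up. A row lasts 1/8 s, in which the tool goes at most 62.5 mm and 10.7 degrees, less where a joint would pass 70% of its speed; a pose out of reach is approached as far as the arm can. A call with a gripper value outside its range is refused whole. The fingers move at their own pace and stop on an object; FORCE is the grip in N (left out, the last holds). Time passes only in rows, so rows that repeat a pose let the fingers close. It gives the time, the measured TCP pose, the force and the opening at its end, in the units of the state.
- get_state(): the state, without advancing time (a new reading comes with each control period).
- grab_frame(name): name is "scene" or "top" or "wrist"; returns a dict with "pixels" (480x640x3 uint8, red, green, blue), "vfov" (degrees; the focal length in pixels is half the picture's height over the tangent of half this angle, whatever the lens; pixels are square), "cx", "cy" (the principal point, pixels), "k1" (the pictures are not rectified: a ray, as slopes to the right and down, at radius r is drawn at 1 + k1 r^2 times it, then the intrinsics apply), "extrinsics" (4x4, takes a point from world to camera coordinates). Camera axes: x right, y up, looking along -z (the intrinsics and any distortion apply to the point x, -y, -z); pixel columns grow to the right and rows downward; lengths in m; the calibration is good to about 2 mm. A picture is of the moment at which its call begins. There is no depth.
- job_done(): hands the job in, once; it reports no verdict.
The state is a dict: "t": time; "q": joint angles; "qd": joint speeds; "joint_efforts": joint torques, N m; "eef_pos": TCP position; "ee_rot": TCP orientation; "force": force on the tool from outside, world axes, zero at the start; "moment": the same for the moment, N m; "width": finger opening in m.
Only numpy, scipy, OpenCV 4.12 (cv2) and the standard library are available. Lean on these libraries where they do the work, as an engineer would, in place of code of your own. Each camera call takes 0.05 s, during which the arm holds its last target.

## Task

Put the cover plate back on the microscope's light base: rest it with its four holes on the four snap standoffs and let go of it before any has clicked, then press it down with the fingers, keeping it near level (never more than about 10 degrees off) and never leaning on it so hard (over 3 kg or so) that the springs under the base bottom out, until every standoff has clicked through and the plate lies home on all four shoulders. Leave the bottles and the dish where they are, and finish with the hand clear.

Things in the scene. Friction and masses are not known exactly. Their poses are not given: they have to be found in the camera images.
- base_centre (a point): Light base: open white housing 205 x 150 x 32 mm on rubber springs over a dark fixed foot plate (215 x 160 mm); four white snap standoffs on top. Loaded, the housing sinks level by 0.5 mm per newton beyond 5 N (cover included), at most 16 mm, and comes back. Point: middle of the four shoulders, 74 mm above the bench, 10 mm above the housing; x along the long side, z up
- cover_centre (a point): Cover plate: plain aluminium, 190 x 130 x 4 mm, 320 g (varies), with four square through holes 16.5 mm wide near its corners and a black bow handle across its middle. This point is the centre of its underside; x along the long side and along the handle, z up. It fits either way round (half a turn)
- handle (a point): Centre of the handle's bar: 90 mm long along the cover's x, 14 mm wide, 12 mm high, 34 mm above the cover's underside (open gap of 24 mm under the bar between its two legs; top of the bar 40 mm above the underside)
- seat0 (a point): Standoff at the base's -x -y corner (72 mm along x, 45 mm along y from base_centre). Point: on its axis on the 28 mm round shoulder where the cover rests when home. A tapered 12.4 mm pin rises 22 mm above; sprung barbs on its x sides, 20.4 mm across at 8 mm up. A cover set on the pins stops 10 to 13 mm up; a corner takes 10 to 20 N to click, then drops home
- seat1 (a point): Standoff at the base's -x +y corner (72 mm along x, 45 mm along y from base_centre). Point: on its axis on the 28 mm round shoulder where the cover rests when home. A tapered 12.4 mm pin rises 22 mm above; sprung barbs on its x sides, 20.4 mm across at 8 mm up. A cover set on the pins stops 10 to 13 mm up; a corner takes 10 to 20 N to click, then drops home
- seat2 (a point): Standoff at the base's +x -y corner (72 mm along x, 45 mm along y from base_centre). Point: on its axis on the 28 mm round shoulder where the cover rests when home. A tapered 12.4 mm pin rises 22 mm above; sprung barbs on its x sides, 20.4 mm across at 8 mm up. A cover set on the pins stops 10 to 13 mm up; a corner takes 10 to 20 N to click, then drops home
- seat3 (a point): Standoff at the base's +x +y corner (72 mm along x, 45 mm along y from base_centre). Point: on its axis on the 28 mm round shoulder where the cover rests when home. A tapered 12.4 mm pin rises 22 mm above; sprung barbs on its x sides, 20.4 mm across at 8 mm up. A cover set on the pins stops 10 to 13 mm up; a corner takes 10 to 20 N to click, then drops home
- hole0 (a point): Centre of the square hole at the cover's -x -y corner (72 mm along x, 45 mm along y from its centre), on the underside
- pad0 (a point): Grey 20 mm disc printed on the cover's top, 32 mm inward along x from hole0: a good place to push with closed fingers, clear of the pin and the handle
- hole1 (a point): Centre of the square hole at the cover's -x +y corner (72 mm along x, 45 mm along y from its centre), on the underside
- pad1 (a point): Grey 20 mm disc printed on the cover's top, 32 mm inward along x from hole1: a good place to push with closed fingers, clear of the pin and the handle
- hole2 (a point): Centre of the square hole at the cover's +x -y corner (72 mm along x, 45 mm along y from its centre), on the underside
- pad2 (a point): Grey 20 mm disc printed on the cover's top, 32 mm inward along x from hole2: a good place to push with closed fingers, clear of the pin and the handle
- hole3 (a point): Centre of the square hole at the cover's +x +y corner (72 mm along x, 45 mm along y from its centre), on the underside
- pad3 (a point): Grey 20 mm disc printed on the cover's top, 32 mm inward along x from hole3: a good place to push with closed fingers, clear of the pin and the handle
- housing (a joint): How far the light base's housing has sunk on its springs (m): 0 unloaded, 0.016 bottomed out
- dropper1_mid (a point): Bystander: small clear dropper bottle, 28 mm wide, 75 mm tall; the point is half-way up
- dropper2_mid (a point): Bystander: small amber dropper bottle, 28 mm wide, 75 mm tall; the point is half-way up
- reagent_mid (a point): Bystander: clear glass bottle with green cap, 72 mm wide, 130 mm tall; the point is half-way up
- dish_mid (a point): Bystander: clear round dish, 90 mm wide, 18 mm tall; the point is half-way up
There are look-alikes about, which are no part of the job. Of the things shaped like the part that bears cover_centre, the aluminium one is meant.

How it is judged:
On the way:
1. the cover rests on the four standoffs with the pins in its holes, not clicked in anywhere, let go (horizontal distance between cover_centre and base_centre below 0.005 m and angle between the x axis of cover_centre and the x axis of base_centre, either way round below 0.06 rad and z of hole0 in the frame of base_centre between 0.006 and 0.019 m and z of hole1 in the frame of base_centre between 0.006 and 0.019 m and z of hole2 in the frame of base_centre between 0.006 and 0.019 m and z of hole3 in the frame of base_centre between 0.006 and 0.019 m and contact force between the fingers and cover below 0.1 N), for 0.2 s.
At the end, for the whole second after the job is handed in: All four holes of the cover lie within 2 mm above (3 mm below) the shoulder height, the cover's centre within 5 mm and its long side within 0.06 rad of the light base's, at rest and let go (horizontal distance between cover_centre and base_centre below 0.005 m and angle between the x axis of cover_centre and the x axis of base_centre, either way round below 0.06 rad and z of hole0 in the frame of base_centre between -0.003 and 0.002 m and z of hole1 in the frame of base_centre between -0.003 and 0.002 m and z of hole2 in the frame of base_centre between -0.003 and 0.002 m and z of hole3 in the frame of base_centre between -0.003 and 0.002 m and linear speed of cover below 0.02 m/s); the robot touches nothing.
It fails at once if the cover tilts more than about 11 degrees (angle between cover_centre's own z axis and vertical above 0.2 rad).
It fails at once if the light base is pushed right down on its springs (sunk by more than 14.5 mm) (value of joint housing above 0.0145 m).
It fails at once if a bottle or the dish is moved by more than 20 mm (distance of any of dropper1_mid, dropper2_mid, reagent_mid, dish_mid from where it was at the start of the episode above 0.02 m).
It also fails if it takes over 61 s, if anything falls off the work surface, if the arm or the gripper's body presses on something with over 40 N, if the wrist force passes 120 N, or if a joint passes its speed limit or range.

## Working session

There is one attempt and no reset: what is moved stays moved. The work goes in short steps, Python scripts to look and compute and a shell command to move; the robot and the scene stay as the last step left them, time stands still between calls to the robot, and variables do not carry over. Pictures are saved under pics/ and viewed, and the job is handed in when it is done.

```bash
mkdir -p pics; cat > h.py <<'E'
import numpy as np, cv2
from station import get_state, grab_frame, tcp_to_grasp
def shot(n,f):
    d=grab_frame(n); cv2.imwrite('pics/'+f+'.png',d['pixels'][:,:,::-1]); np.savez('pics/'+f+'.npz',**d); return d
def load(f): return dict(np.load('pics/'+f+'.npz'))
def K(d):
    f=240/np.tan(np.radians(float(d['vfov']))/2); return np.array([[f,0,float(d['cx'])],[0,f,float(d['cy'])],[0,0,1]])
def ray(d,uv):
    uv=np.array(uv,float).reshape(-1,1,2)
    n=cv2.undistortPoints(uv,K(d),np.array([float(d['k1']),0,0,0,0]),None,None,None)[:,0] if 0 else cv2.undistortPointsIter(uv,K(d),np.array([float(d['k1']),0,0,0.]),np.eye(3),K(d)*0+np.eye(3),(3,50,1e-10))[:,0]
    E=d['extrinsics']; c=np.c_[n[:,0],-n[:,1],-np.ones(len(n))]
    return -E[:3,:3].T@E[:3,3], c@E[:3,:3]
def plane(d,uv,z):
    o,r=ray(d,uv); return o+r*((z-o[2])/r[:,2])[:,None]
def proj(d,P):
    P=np.atleast_2d(P);E=d['extrinsics'];c=P@E[:3,:3].T+E[:3,3]
    x=c[:,0]/-c[:,2];y=-c[:,1]/-c[:,2];s=1+float(d['k1'])*(x*x+y*y);k=K(d)
    return np.c_[k[0,0]*x*s+k[0,2],k[1,1]*y*s+k[1,2]]
E
python3 - <<'E'
from h import *
for n in('scene','top','wrist'):
    d=shot(n,n+'0'); print(n,d['vfov'],d['cx'],d['cy'],d['k1'],(-d['extrinsics'][:3,:3].T@d['extrinsics'][:3,3]).round(3))
print(get_state(),tcp_to_grasp)
E
```

```text
scene 56.28201677764528 313.73997092863146 239.31875064026588 -0.023547646160279666 [1.221 0.856 0.85 ]
top 45.15499841577035 315.825964588747 241.047295797504 0.05579415007036836 [0.455 0.111 1.665]
wrist 59.46941106057565 319.2051039043591 241.1794867560436 0.017891975385623926 [0.261 0.626 0.384]
{'t': 0.15, 'q': array([ 1.56512797e+00,  3.59231347e-01,  1.12805674e-02, -2.42887398e-04,
       -1.22409399e+00, -2.88076157e-01]), 'qd': array([-0.00020828, -0.00295871,  0.00305338,  0.00125425,  0.00127329,
       -0.00117408]), 'joint_efforts': array([-1.19931839e-03, -5.83278751e+01,  2.93287325e+01,  7.00107962e+00,
        8.75479833e-03, -1.10367994e-04]), 'eef_pos': array([0.19537697, 0.64572844, 0.2258391 ]), 'ee_rot': array([ 0.10718332,  1.56952717, -1.75744019]), 'force': array([ 0.62734949, -0.40796775, -0.5989931 ]), 'moment': array([-0.0500405 , -0.02067083, -0.01090399]), 'width': 0.08755762968355395} 0.0188
```

View pics/scene0.png

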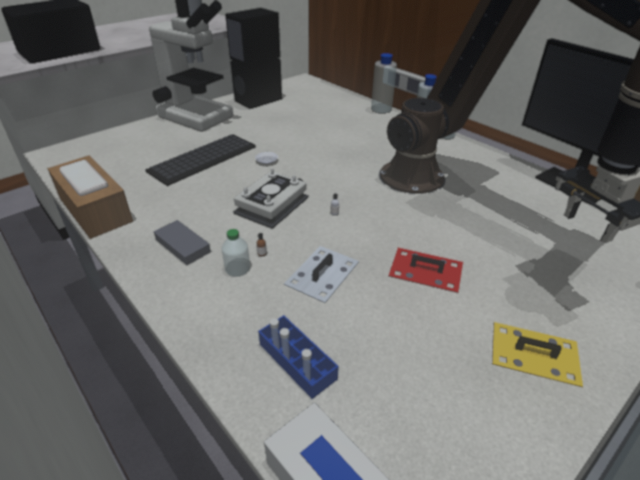

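View pics/top0.png

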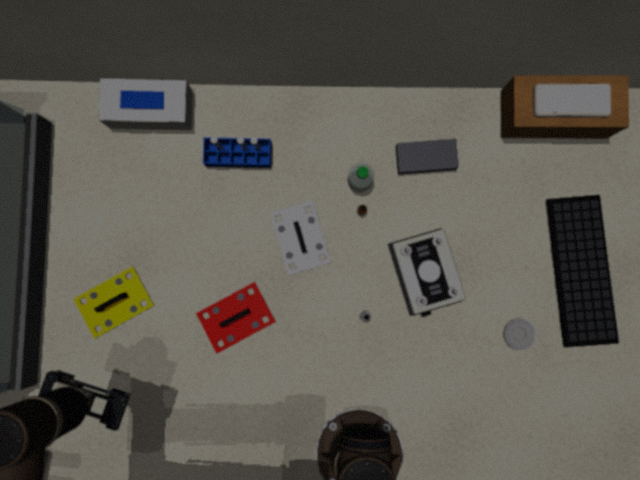

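View pics/wrist0.png

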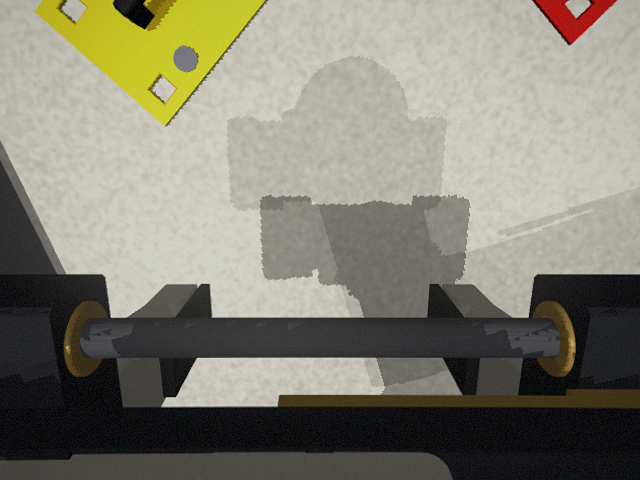

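Things that could be taken for the cover, in the top view: the silver plate at (301,238), the red one at (236,317) and the yellow one at (113,301). The aluminium (silver) plate is the one meant. The light base is at (427,271). Next is a close crop of both.

```bash
python3 - <<'E'
from h import *
im=cv2.imread('pics/top0.png')
a=cv2.resize(im[195:285,260:345],None,fx=4.6,fy=4.6,interpolation=cv2.INTER_CUBIC)
b=cv2.resize(im[220:325,380:475],None,fx=4,fy=4,interpolation=cv2.INTER_CUBIC)
h=max(a.shape[0],b.shape[0]);o=np.zeros((h,a.shape[1]+b.shape[1],3),np.uint8);o[:a.shape[0],:a.shape[1]]=a;o[:b.shape[0],a.shape[1]:]=b
cv2.imwrite('pics/crop0.png',o)
d=load('top0');g=cv2.cvtColor(im,cv2.COLOR_BGR2HSV)
for n,uv,z in(('cover',(301,238),.004),('base',(427,271),.07),('drop1',(365,316),.04),('drop2',(362,210),.04),('reag',(361,178),.1),('dish',(519,334),.01)):print(n,plane(d,uv,z).round(3))
# cover: handle dark mask
m=((g[...,2]<70)).astype(np.uint8);m[:200]=0;m[280:]=0;m[:,:270]=0;m[:,335:]=0
c=max(cv2.findContours(m,0,1)[0],key=cv2.contourArea);r=cv2.minAreaRect(c);print(r)
p=plane(d,cv2.boxPoints(r),.04);print(p.round(4),p.mean(0))
E
```

```text
cover [[0.598 0.17  0.004]]
base [[ 0.507 -0.181  0.07 ]]
drop1 [[ 0.38  -0.014  0.04 ]]
drop2 [[ 0.678 -0.003  0.04 ]]
reag [[0.758 0.005 0.1  ]]
dish [[ 0.337 -0.448  0.01 ]]
((299.86700439453125, 236.88990783691406), (31.895614624023438, 4.7891316413879395), 73.3007583618164)
[[0.6395 0.1923 0.04  ]
 [0.6437 0.1794 0.04  ]
 [0.5574 0.1519 0.04  ]
 [0.5533 0.1647 0.04  ]] [0.59846837 0.17209438 0.04      ]
```

View pics/crop0.png

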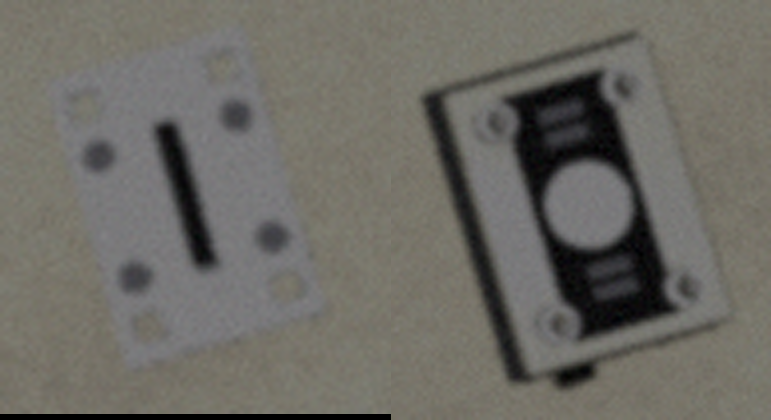

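The crop shows a silver plate with four holes, grey pads and a black handle, so this is the cover. The base on the right has its four standoffs near its corners. Now I measure both.

```bash
cat >> h.py <<'E'
from scipy.spatial.transform import Rotation as R
def Rt(s=None):
    s=s or get_state(); return R.from_euler('xyz',s['ee_rot']).as_matrix()
def goal(pos,jaw,s=None):
    """row: tool down, tool z along world angle jaw (rad)"""
    s=s or get_state(); T=Rt(s); z=np.array([np.cos(jaw),np.sin(jaw),0]);x=np.array([0,0,-1.]);G=np.c_[x,np.cross(z,x),z]
    return np.r_[T.T@(np.array(pos)-s['eef_pos']), R.from_matrix(T.T@G).as_rotvec()].round(4)
E
python3 - <<'E'
from h import *
im=cv2.imread('pics/top0.png');d=load('top0');g=cv2.cvtColor(im,cv2.COLOR_BGR2HSV)
# pads (dark greyish in cover)
V=g[...,2];sub=V[200:280,265:335];print('V plate',np.percentile(sub,[2,10,50,90]))
m=((V<105)&(V>0)).astype(np.uint8);m[:203]=0;m[278:]=0;m[:,:272]=0;m[:,330:]=0
for c in cv2.findContours(m,0,1)[0]:
    if cv2.contourArea(c)>10:
        u,r=cv2.minEnclosingCircle(c);M=cv2.moments(c);u=(M['m10']/M['m00'],M['m01']/M['m00']);print(u,plane(d,u,.004).round(4),cv2.contourArea(c))
uv=np.array([[496,122],[624,86],[560,322],[688,288]],float);uv=(uv-[391,0])/4+[380,220]
uv-=0.375
s=plane(d,uv,.085);print(s.round(4),s.mean(0));
v=s[0]-s[2]+s[1]-s[3];print('base ang',np.degrees(np.arctan2(v[1],v[0])),np.linalg.norm(s[0]-s[2]),np.linalg.norm(s[0]-s[1]))
T=Rt();print(T.round(3))
E
```

```text
V plate [ 47. 112. 121. 125.]
(288.859375, 255.015625) [[0.5486 0.2042 0.004 ]] 32.0
(318.63681592039796, 246.05472636815918) [[0.5759 0.1188 0.004 ]] 33.5
(281.0, 228.5) [[0.625  0.2285 0.004 ]] 32.0
(299.91237113402065, 236.90721649484536) [[0.6015 0.1733 0.004 ]] 194.0
(311.1025641025641, 219.89743589743588) [[0.6515 0.1418 0.004 ]] 32.5
[[ 0.5627 -0.1204  0.085 ]
 [ 0.5888 -0.2074  0.085 ]
 [ 0.4275 -0.164   0.085 ]
 [ 0.4521 -0.2502  0.085 ]] [ 0.50777292 -0.18549748  0.085     ]
base ang 17.650301668145364 0.1420463676260629 0.0908272864858176
[[-0.     0.957 -0.29 ]
 [-0.001 -0.29  -0.957]
 [-1.     0.     0.001]]
```

```bash
python3 -c "
from h import *
print(goal([.535,.152,.25],np.radians(-72.35)))"
```

```text
[-2.360e-02  4.681e-01  3.742e-01 -6.019e-01  1.300e-03  2.000e-04]
```

```bash
python3 -m crank '[[-0.024,0.468,0.374,-0.602,0.001,0,1],[-0.024,0.468,0.374,-0.602,0.001,0,1],[-0.024,0.468,0.374,-0.602,0.001,0,1],[-0.024,0.468,0.374,-0.602,0.001,0,1],[-0.024,0.468,0.374,-0.602,0.001,0,1],[-0.024,0.468,0.374,-0.602,0.001,0,1],[-0.024,0.468,0.374,-0.602,0.001,0,1],[-0.024,0.468,0.374,-0.602,0.001,0,1],[-0.024,0.468,0.374,-0.602,0.001,0,1],[-0.024,0.468,0.374,-0.602,0.001,0,1]]' 30; python3 -c "
from h import *
print(goal([.535,.152,.25],np.radians(-72.35)),get_state()['qd'].round(3))"
```

```text
t: 1.4
eef_pos: [0.5361, 0.1501, 0.2505]
ee_rot: [3.012, 1.57, 1.748]
force: [0.2, 0.7, -0.2]
width: 0.0879
[ 0.0005 -0.0005 -0.0022 -0.0017 -0.0008 -0.0001] [-0.551  0.141  0.193 -0.005 -0.052  0.548]
```

```bash
python3 -m crank '[[0,0,0,0,0,0,1],[0,0,0,0,0,0,1]]'; python3 - <<'E'
from h import *
d=shot('wrist','w1');s=get_state();print(s['eef_pos'],s['qd'].round(3));np.savez('pics/s1.npz',p=s['eef_pos'],r=s['ee_rot'])
E
```

```text
t: 1.65
eef_pos: [0.5349, 0.1525, 0.2502]
ee_rot: [-2.868, 1.57, 2.151]
force: [-0.0, 0.1, -0.4]
width: 0.0874
[0.53471511 0.15295657 0.25036977] [ 0.015 -0.004 -0.001  0.002 -0.     0.002]
```

View pics/w1.png

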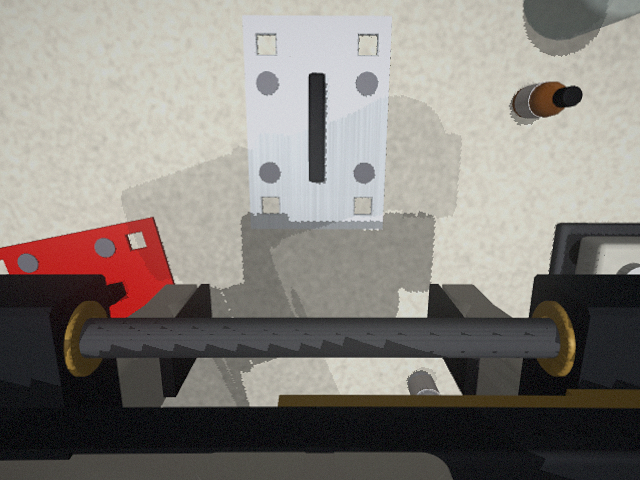

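The wrist view shows the whole cover. The pads are at (268,84), (367,84), (270,173) and (364,173), the holes at (266,44), (368,44), (271,205) and (363,205), and the handle lies upright in the picture.

```bash
cat >> h.py <<'E'
def pads(d,z,box,smin=150,smax=900):
    im=d['pixels'];hsv=cv2.cvtColor(im,cv2.COLOR_RGB2HSV);V=hsv[...,2]
    m=((V<145)&(V>85)&(hsv[...,1]<60)).astype(np.uint8);k=np.zeros_like(m);x0,y0,x1,y1=box;k[y0:y1,x0:x1]=m[y0:y1,x0:x1]
    k=cv2.morphologyEx(k,cv2.MORPH_OPEN,np.ones((5,5),np.uint8));out=[]
    for c in cv2.findContours(k,0,1)[0]:
        A=cv2.contourArea(c);u,r=cv2.minEnclosingCircle(c)
        if smin<A<smax and A>.7*np.pi*r*r:
            M=cv2.moments(c);out.append((M['m10']/M['m00'],M['m01']/M['m00']))
    return np.array(out),plane(d,out,z)
def fit(P,dx,dy,a0):
    """fit rectangle pattern centre and angle; P Nx2 any order"""
    from scipy.optimize import least_squares
    Q=np.array([[-dx,-dy],[-dx,dy],[dx,-dy],[dx,dy]])
    def pts(v):
        c,s=np.cos(v[2]),np.sin(v[2]);return Q@np.array([[c,s],[-s,c]])+v[:2]
    def f(v):
        q=pts(v);return np.array([p-q[np.argmin(((q-p)**2).sum(1))] for p in P]).ravel()
    r=least_squares(f,[*np.mean(P,0),a0]);return r.x,np.abs(r.fun).max()
E
python3 - <<'E'
from h import *
d=load('w1');u,p=pads(d,.004,(230,60,400,200));print(u.round(1),p.round(4))
if len(p)==4:
    v,e=fit(p[:,:2],.040,.045,.308);print(v,np.degrees(v[2]),e)
g=cv2.cvtColor(d['pixels'],cv2.COLOR_RGB2GRAY)
m=np.zeros_like(g);m[60:200,295:340]=(g[60:200,295:340]<70)
c=max(cv2.findContours(m,0,1)[0],key=cv2.contourArea);b=cv2.boundingRect(c);print(b)
E
```

```text
[[363.6 172.5]
 [269.4 172.4]
 [366.4  83.5]
 [266.5  81.9]] [[0.5742 0.1213 0.004 ]
 [0.5472 0.207  0.004 ]
 [0.6502 0.1451 0.004 ]
 [0.6243 0.2315 0.004 ]]
[0.59900091 0.17623872 0.30176947] 17.29011698109301 0.00047401700150795367
(309, 73, 16, 109)
```

```bash
python3 -c "
from h import *
print(goal([.599,.175,.09],np.radians(17.3-90)))
print(goal([.599,.175,.015],np.radians(17.3-90)))"
```

```text
[ 1.604e-01  6.800e-02 -1.300e-03  6.600e-03 -1.100e-03  1.000e-04]
[ 2.354e-01  6.800e-02 -1.200e-03  6.600e-03 -1.100e-03  1.000e-04]
```

```bash
python3 -m crank '[[0.055,0.025,-0.001,0.007,-0.001,0,1],[0.11,0.05,-0.001,0.007,-0.001,0,1],[0.16,0.068,-0.001,0.007,-0.001,0,1],[0.2,0.068,-0.001,0.007,-0.001,0,1],[0.235,0.068,-0.001,0.007,-0.001,0,1],[0.235,0.068,-0.001,0.007,-0.001,0,1],[0.235,0.068,-0.001,0.007,-0.001,0,1]]' 30; python3 - <<'E'
from h import *
d=shot('wrist','w2');s=get_state();print(s['eef_pos'],s['force'])
E
```

```text
t: 2.58
eef_pos: [0.6002, 0.1755, 0.017]
ee_rot: [1.553, 1.569, 0.285]
force: [1.0, -0.4, 1.3]
width: 0.088
[0.60052812 0.17554861 0.01750379] [ 0.09820002 -0.19090504  0.4054256 ]
```

View pics/w2.png

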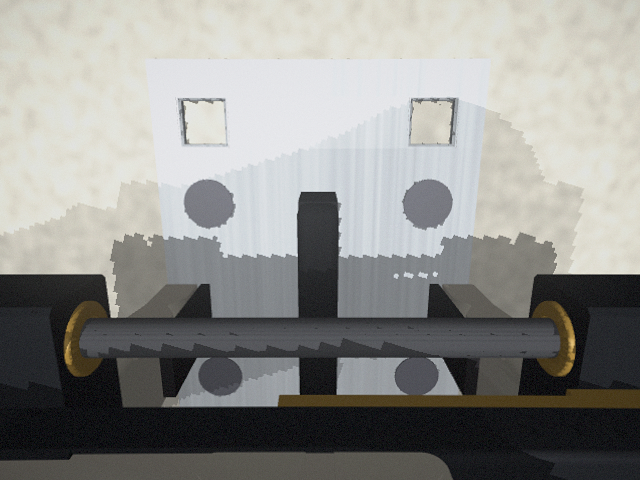

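The handle (x 298–337) sits centred between the jaws, and the pads at rows 203 and 376 bracket the fingers. I close the gripper.

```bash
python3 -m crank '[[0,0,0,0,0,0,0],[0,0,0,0,0,0,0],[0,0,0,0,0,0,0],[0,0,0,0,0,0,0],[0,0,0,0,0,0,0],[0,0,0,0,0,0,0]]' 45
```

```text
t: 3.38
eef_pos: [0.5996, 0.1743, 0.0155]
ee_rot: [0.85, 1.571, -0.42]
force: [0.4, -0.1, 0.1]
width: 0.0332
```

```bash
python3 -m crank '[[0,0,0,0,0,0,0],[0,0,0,0,0,0,0],[0,0,0,0,0,0,0],[0,0,0,0,0,0,0]]' 45;  python3 -m crank '[[-0.03,0,0,0,0,0,0],[-0.06,0,0,0,0,0,0],[-0.12,0,0,0,0,0,0],[-0.16,0,0,0,0,0,0],[-0.16,0,0,0,0,0,0],[-0.16,0,0,0,0,0,0]]'
python3 - <<'E'
from h import *
d=shot('wrist','w3');s=get_state();print(s['eef_pos'],s['force'],s['width'],s['ee_rot'])
print(goal([.5078-.2*.953,-.1855-.2*.304,.2],np.radians(-72.35)))
E
```

```text
t: 3.88
eef_pos: [0.5996, 0.1744, 0.0155]
ee_rot: [1.523, 1.57, 0.253]
force: [0.1, 0.7, -0.3]
width: 0.0133
t: 4.62
eef_pos: [0.5986, 0.174, 0.1744]
ee_rot: [-1.693, 1.569, -2.963]
force: [0.1, 0.2, -2.7]
width: 0.0132
[0.59840111 0.17385052 0.17382445] [ 0.55910006  0.11416176 -3.6612448 ] 0.013707102571890261 [-1.47978503  1.56806588 -2.74979126]
[-2.500e-02 -3.931e-01  3.180e-01 -7.300e-03  2.000e-04  2.700e-03]
```

View pics/w3.png

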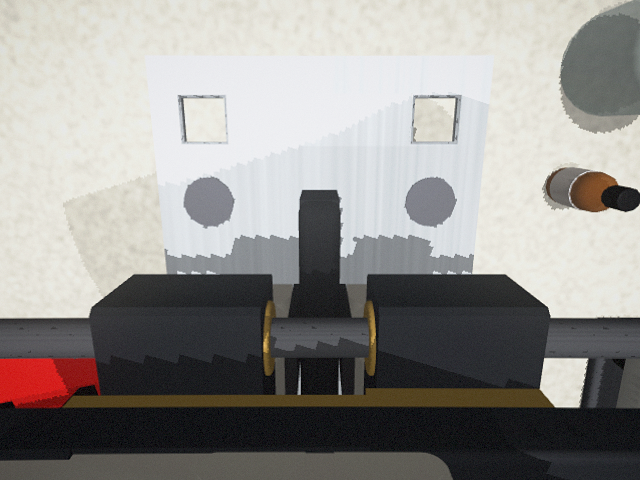

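```bash
cat >> h.py <<'E'
def holes_uv(d,rows=(60,170),thr=60):
    pass
def incover(d,s,H=.0155,uvp=None,uvh=None):
    """cover centre/angle from pad pixels (top surface)"""
    z=s['eef_pos'][2]-H+.004
    P=plane(d,uvp,z);Q=plane(d,uvh,z)
    return P,Q
E
python3 - <<'E'
from h import *
d=load('w3');s=get_state();z=s['eef_pos'][2]-.0155+.004
u,p=pads(d,z,(150,170,470,232),800,4000);print(u,p.round(4))
# hole outlines: dark edge; use min rect of closed outline
g=cv2.cvtColor(d['pixels'],cv2.COLOR_RGB2GRAY)
hu=[]
for x0 in(170,402):
    w=g[88:152,x0:x0+66];m=(w<185).astype(np.uint8)
    c=np.vstack([c for c in cv2.findContours(m,0,1)[0]if cv2.contourArea(c)>20]);x,y,a,b=cv2.boundingRect(c);print(x+x0,y+88,a,b);hu.append((x0+x+a/2,88+y+b/2))
q=plane(d,hu,z);print(hu,q.round(4))
T=Rt(s)
def loc(P): return ((P-s['eef_pos'])@T).round(4)
print('tool',loc(p),loc(q))
E
```

```text
[[430.09607069 201.31030269]] [[0.6501 0.1431 0.1623]]
178 95 45 48
411 95 51 49
[(200.5, 119.0), (436.5, 119.5)] [[0.6539 0.2398 0.1623]
 [0.6808 0.1524 0.1623]]
tool [[0.0114 0.0403 0.0447]] [[ 0.0113  0.0726 -0.0466]
 [ 0.0113  0.0723  0.0449]]
```

The cover is held centred on the tool (offset under 1 mm by the far holes at (203,119) and (436,119)). I carry it over the base, high.

```bash
python3 - <<'E'
from h import *
print(goal([.508,-.1855,.17],np.radians(-72.35)))
E
```

```text
[ 4.400e-03 -1.928e-01  3.164e-01 -7.300e-03  2.000e-04  2.700e-03]
```

```bash
python3 -m crank '[[0,-0.02,0.03,-0.007,0,0.003,0],[0,-0.045,0.075,-0.007,0,0.003,0],[0,-0.07,0.12,-0.007,0,0.003,0],[0,-0.1,0.165,-0.007,0,0.003,0],[0,-0.13,0.21,-0.007,0,0.003,0],[0,-0.16,0.26,-0.007,0,0.003,0],[0.002,-0.18,0.295,-0.007,0,0.003,0],[0.004,-0.193,0.316,-0.007,0,0.003,0],[0.004,-0.193,0.316,-0.007,0,0.003,0],[0.004,-0.193,0.316,-0.007,0,0.003,0]]' 45
python3 - <<'E'
from h import *
d=shot('wrist','w4');s=get_state();print(s['eef_pos'],s['force'],s['width'],Rt(s).round(4))
E
```

```text
t: 5.92
eef_pos: [0.5085, -0.1845, 0.1704]
ee_rot: [2.026, 1.569, 0.763]
force: [-1.0, 0.1, -2.7]
width: 0.0133
[ 0.50881099 -0.18419599  0.17077101] [ 0.49833545 -0.41631393 -2.93192275] 0.013484230831808403 [[ 1.800e-03  9.528e-01  3.036e-01]
 [ 1.100e-03  3.036e-01 -9.528e-01]
 [-1.000e+00  2.000e-03 -5.000e-04]]
```

View pics/w4.png

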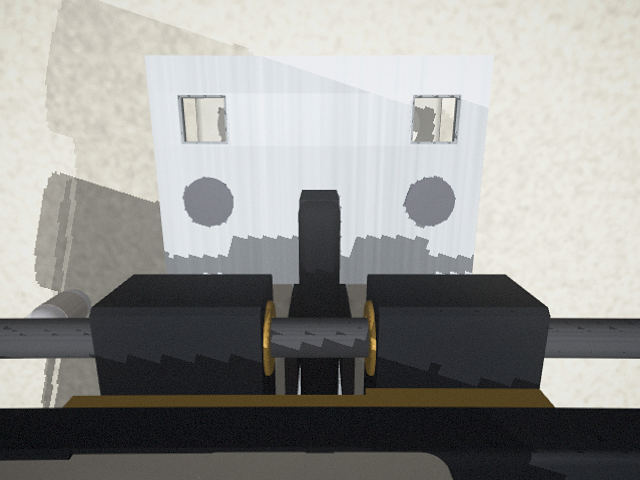

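Through the far holes I see only the housing edge. I go lower to bring the pins into the holes' line of sight.

```bash
python3 -m crank '[[0.02,0,0,0,0,0,0],[0.04,0,0,0,0,0,0],[0.048,0,0.001,0,0,0,0],[0.048,0,0.001,0,0,0,0],[0.048,0,0.001,0,0,0,0]]' 45
python3 - <<'E'
from h import *
d=shot('wrist','w5');s=get_state();print(s['eef_pos'],s['force'],s['width'])
im=cv2.imread('pics/w5.png');o=np.hstack([cv2.resize(im[80:160,x:x+100],None,fx=4,fy=4,interpolation=cv2.INTER_CUBIC)for x in(150,390)]);cv2.imwrite('pics/c5.png',o)
shot('scene','sc5')
E
```

```text
t: 6.6
eef_pos: [0.5101, -0.1854, 0.1243]
ee_rot: [1.427, 1.566, 0.165]
force: [0.5, 0.3, -2.8]
width: 0.0135
[ 0.5100784  -0.18550371  0.12434099] [-0.24872361  0.40285074 -2.67046358] 0.013526293044283164
```

View pics/c5.png

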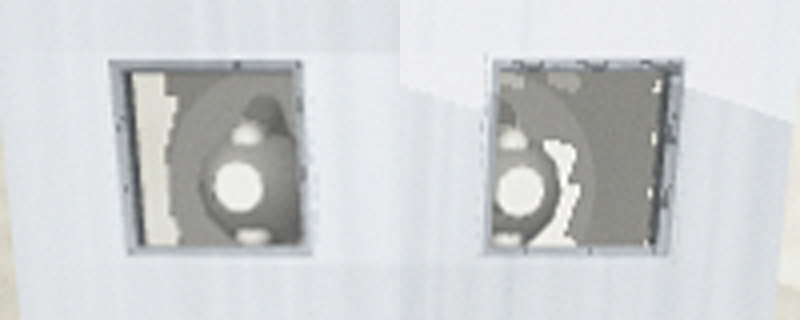

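View pics/sc5.png

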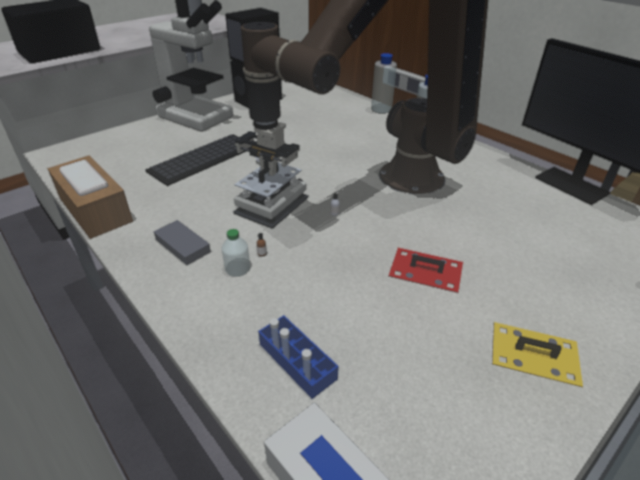

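The pin tips show in both far holes: left tip at (209.6,126.6), right tip at (420.1,127.4). I work out the offset from the hole centres.

```bash
python3 - <<'E'
from h import *
d=load('w5');s=get_state();T=Rt(s);z=s['eef_pos'][2]-.0155
loc=lambda P:((P-s['eef_pos'])@T)
pt=loc(plane(d,[(209.6,126.6),(420.1,127.4)],.096));print('pins',pt.round(4))
def c(x,y,x0,o):return (x0+(x-o)/4-.375,80+y/4-.375)
L=[c(*q,150,0) for q in((108,60),(304,60),(312,254),(130,254))]
Rr=[c(*q,390,400) for q in((491,60),(685,60),(668,254),(485,254))]
for h in(L,Rr):
    q=loc(plane(d,h,z+.004));print(q.round(4).tolist(),q.mean(0).round(4))
print(T.round(4))
E
```

```text
pins [[ 0.0286  0.0696 -0.0474]
 [ 0.0287  0.0693  0.0426]]
[[0.0118, 0.0813, -0.0549], [0.0118, 0.0814, -0.0363], [0.0118, 0.0634, -0.0366], [0.0118, 0.0633, -0.0544]] [ 0.0118  0.0723 -0.0455]
[[0.0119, 0.0813, 0.035], [0.0119, 0.0813, 0.0535], [0.0118, 0.0633, 0.0534], [0.0118, 0.0633, 0.0355]] [0.0119 0.0723 0.0444]
[[ 4.500e-03  9.528e-01  3.036e-01]
 [ 8.000e-04  3.036e-01 -9.528e-01]
 [-1.000e+00  4.600e-03  6.000e-04]]
```

```bash
python3 -m crank '[[0,-0.003,-0.002,0,0,-0.005,0],[0.004,-0.003,-0.002,0,0,-0.005,0],[0.008,-0.003,-0.002,0,0,-0.005,0],[0.008,-0.003,-0.002,0,0,-0.005,0]]' 45
python3 - <<'E'
from h import *
d=shot('wrist','w6');s=get_state();print(s['eef_pos'],s['force'],s['width'],s['qd'].round(3))
im=cv2.imread('pics/w6.png');o=np.hstack([cv2.resize(im[80:160,x:x+100],None,fx=4,fy=4,interpolation=cv2.INTER_CUBIC)for x in(150,390)]);cv2.imwrite('pics/c6.png',o)
E
```

```text
t: 7.2
eef_pos: [0.5057, -0.1846, 0.115]
ee_rot: [-1.668, 1.568, -2.931]
force: [0.2, 0.4, -3.3]
width: 0.0135
[ 0.50588043 -0.18459436  0.11524348] [ 0.60822557  0.36721538 -3.04187419] 0.01331243657866917 [-0.    -0.005  0.003  0.    -0.002  0.   ]
```

View pics/c6.png

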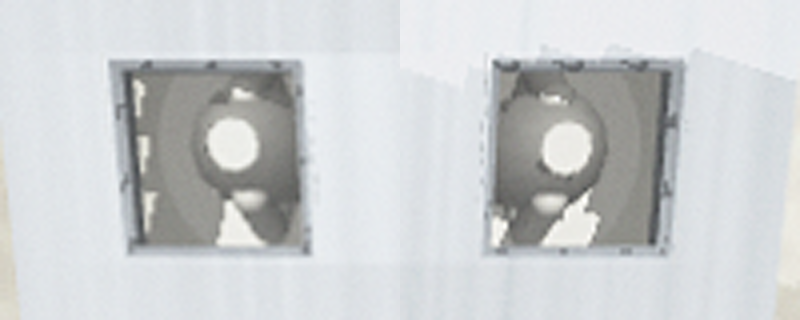

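```bash
cat >> h.py <<'E'
def align(f,s,pl,pr):
    d=load(f);T=Rt(s);z=s['eef_pos'][2]-.0155
    loc=lambda P:((P-s['eef_pos'])@T)
    c=lambda x,y,x0,o:(x0+(x-o)/4-.375,80+y/4-.375)
    pt=loc(plane(d,[c(*pl,150,0),c(*pr,390,400)],.096))
    L=[c(*q,150,0) for q in((108,60),(304,60),(312,254),(130,254))]
    r=[c(*q,390,400) for q in((491,60),(685,60),(668,254),(485,254))]
    h=np.array([loc(plane(d,q,z+.004)).mean(0) for q in(L,r)])
    print('pins',pt.round(4),'holes',h.round(4),'move',(pt-h).mean(0).round(4),'spacing',pt[1,2]-pt[0,2],'ang',(pt-h)[0,1]-(pt-h)[1,1]);print(T.round(4))
E
python3 - <<'E'
from h import *
align('w6',get_state(),(234,144),(567,147))
E
```

```text
pins [[ 0.0191  0.0736 -0.0453]
 [ 0.0191  0.0733  0.0446]] holes [[ 0.0113  0.0721 -0.0454]
 [ 0.0113  0.072   0.0442]] move [0.0077 0.0014 0.0003] spacing 0.08990164091267183 ang 0.00029051402737162446
[[-2.200e-03  9.529e-01  3.033e-01]
 [-6.000e-04  3.033e-01 -9.529e-01]
 [-1.000e+00 -2.300e-03 -1.000e-04]]
```

```bash
python3 -m crank '[[0,0.0015,0,0,0,0.002,0],[0.003,0.0015,0,0,0,0.002,0],[0.006,0.0015,0,0,0,0.002,0],[0.006,0.0015,0,0,0,0.002,0]]' 45
python3 - <<'E'
from h import *
d=shot('wrist','w7');s=get_state();print(s['eef_pos'],s['force'],s['width'],s['qd'].round(3),Rt(s)[2])
im=cv2.imread('pics/w7.png');o=np.hstack([cv2.resize(im[80:160,x:x+100],None,fx=4,fy=4,interpolation=cv2.INTER_CUBIC)for x in(150,390)]);cv2.imwrite('pics/c7.png',o)
E
```

```text
t: 7.75
eef_pos: [0.5071, -0.1841, 0.1091]
ee_rot: [-1.962, 1.57, 3.059]
force: [0.4, -0.1, -2.2]
width: 0.0132
[ 0.50731503 -0.18412403  0.1093491 ] [-0.07953131  0.04216339 -3.1008191 ] 0.013729351839015169 [ 0.001 -0.003  0.006  0.002 -0.001 -0.   ] [-9.99999994e-01 -1.02181958e-04 -4.84656347e-05]
```

View pics/c7.png

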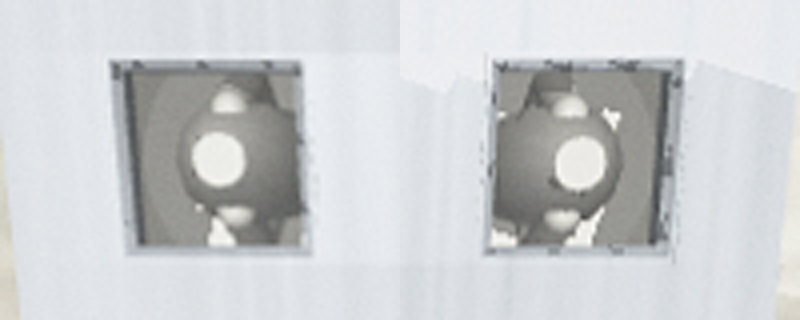

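Both pin tips are centred in the holes. I lower a few more millimetres, watching the force.

```bash
python3 -m crank '[[0.002,0,0,0,0,0,0],[0.004,0,0,0,0,0,0],[0.0055,0,0,0,0,0,0],[0.0055,0,0,0,0,0,0]]' 45
python3 - <<'E'
from h import *
s=get_state();print(s['eef_pos'],s['force'],Rt(s)[2])
E
```

```text
t: 8.3
eef_pos: [0.5073, -0.1841, 0.1039]
ee_rot: [-1.933, 1.571, 3.088]
force: [0.1, 0.3, -2.5]
width: 0.0135
[ 0.50731505 -0.184139    0.10386109] [ 0.10862633  0.32921146 -2.52442758] [-9.99999999e-01 -4.56455220e-05 -1.72768052e-05]
```

```bash
python3 -m crank '[[0.0015,0,0,0,0,0,0],[0.0015,0,0,0,0,0,0]]' 45
python3 - <<'E'
from h import *
d=shot('wrist','w8');s=get_state();print(s['eef_pos'],s['force'],Rt(s)[2])
im=cv2.imread('pics/w8.png');o=np.hstack([cv2.resize(im[80:160,x:x+100],None,fx=4,fy=4,interpolation=cv2.INTER_CUBIC)for x in(150,390)]);cv2.imwrite('pics/c8.png',o)
E
```

```text
t: 8.55
eef_pos: [0.5072, -0.1842, 0.1024]
ee_rot: [-1.966, 1.571, 3.055]
force: [-1.6, -0.1, -2.9]
width: 0.0135
[ 0.50724063 -0.18415146  0.10244181] [-0.72740697  0.13118819 -3.063275  ] [-9.99999996e-01 -7.65544203e-05 -3.97436849e-05]
```

View pics/c8.png

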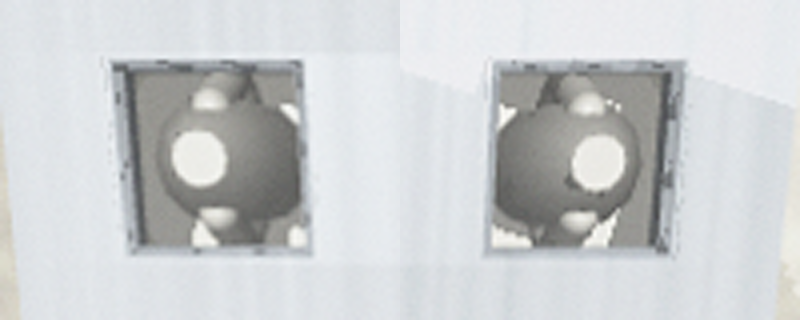

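Pins are well inside the holes and nothing is touching yet. I let go.

```bash
python3 -m crank '[[0,0,0,0,0,0,0.5],[0,0,0,0,0,0,0.5],[0,0,0,0,0,0,0.5],[0,0,0,0,0,0,0.5],[0,0,0,0,0,0,0.5],[0,0,0,0,0,0,0.5]]'
python3 - <<'E'
from h import *
d=shot('wrist','w9');s=get_state();print(s['eef_pos'],s['force'],s['width'])
E
```

```text
t: 9.35
eef_pos: [0.5075, -0.1841, 0.1026]
ee_rot: [1.302, 1.57, 0.039]
force: [-0.3, -0.4, 0.5]
width: 0.0437
[ 0.50742059 -0.18411408  0.10252   ] [ 0.13267359  0.16446544 -0.15475126] 0.04396403539531052
```

View pics/w9.png

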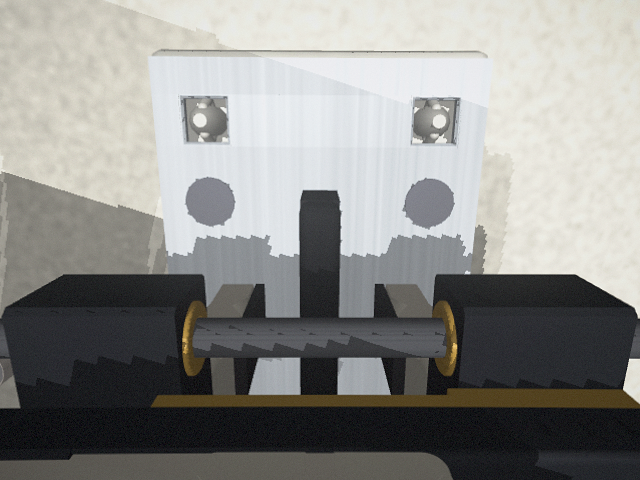

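The cover is resting on the pins, let go (fingers at 44 mm, handle at 300–340). I retreat up and back, close the fingers and look.

```bash
python3 -m crank '[[-0.03,0,0,0,0,0,0.5],[-0.07,0,0,0,0,0,0.3],[-0.11,-0.04,0,0,0,0,0],[-0.12,-0.065,0,0,0,0,0],[-0.12,-0.065,0,0,0,0,0],[-0.12,-0.065,0,0,0,0,0]]' 40
python3 - <<'E'
from h import *
d=shot('wrist','w10');s=get_state();print(s['eef_pos'],s['force'],s['width'],s['qd'].round(3))
E
```

```text
t: 10.15
eef_pos: [0.4456, -0.2038, 0.2223]
ee_rot: [1.489, 1.57, 0.227]
force: [0.7, 0.3, -0.2]
width: 0.0023
[ 0.44574073 -0.2037179   0.22206123] [ 0.34324475 -0.20324207 -0.95601481] 0.0008715923864086039 [ 0.003  0.013 -0.    -0.001 -0.001  0.   ]
```

View pics/w10.png

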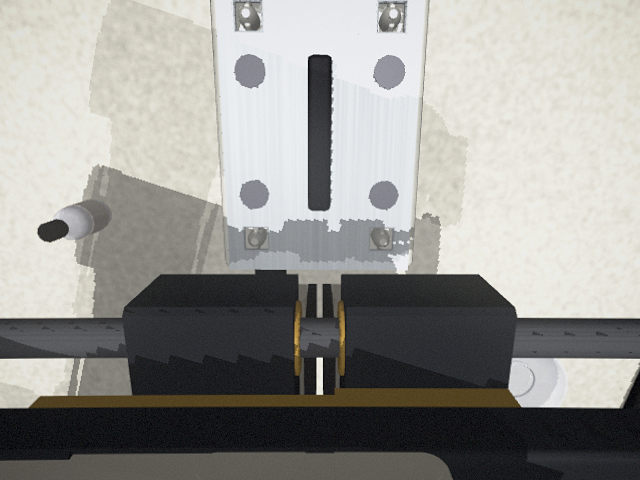

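All four pins stand in the holes, at (248,16), (391,16), (256,237) and (381,237). The pads are at (250,71), (389,71), (255,194) and (384,194). The fingers are shut.

```bash
python3 - <<'E'
from h import *
d=load('w10');u,p=pads(d,.0895,(225,45,410,212),300,3000);print(u.round(1),p.round(4))
v,e=fit(p[:,:2],.040,.045,.308);print(v,np.degrees(v[2]),e)
c,s_=np.cos(v[2]),np.sin(v[2])
for n,(a,b) in enumerate([(-.04,-.045),(-.04,.045),(.04,-.045),(.04,.045)]):
    q=[v[0]+c*a-s_*b,v[1]+s_*a+c*b];print(n,np.round(q,4),goal([*q,.115],v[2]-np.pi/2)[:6])
E
```

```text
Traceback (most recent call last):
  File "h.py", line 34, in pads
    return np.array(out),plane(d,out,z)
                         ~~~~~^^^^^^^^^
  File "h.py", line 14, in plane
    o,r=ray(d,uv); return o+r*((z-o[2])/r[:,2])[:,None]
        ~~~^^^^^^
  File "h.py", line 10, in ray
    n=cv2.undistortPoints(uv,K(d),np.array([float(d['k1']),0,0,0,0]),None,None,None)[:,0] if 0 else cv2.undistortPointsIter(uv,K(d),np.array([float(d['k1']),0,0,0.]),np.eye(3),K(d)*0+np.eye(3),(3,50,1e-10))[:,0]
                                                                                                    ~~~~~~~~~~~~~~~~~~~~~~~^^^^^^^^^^^^^^^^^^^^^^^^^^^^^^^^^^^^^^^^^^^^^^^^^^^^^^^^^^^^^^^^^^^^^^^^^^^^^^^^^^^
cv2.error: OpenCV(4.12.0) /io/opencv/modules/calib3d/src/undistort.dispatch.cpp:347: error: (-215:Assertion failed) CV_IS_MAT(_src) && CV_IS_MAT(_dst) && (_src->rows == 1 || _src->cols == 1) && (_dst->rows == 1 || _dst->cols == 1) && _src->cols + _src->rows - 1 == _dst->rows + _dst->cols - 1 && (CV_MAT_TYPE(_src->type) == CV_32FC2 || CV_MAT_TYPE(_src->type) == CV_64FC2) && (CV_MAT_TYPE(_dst->type) == CV_32FC2 || CV_MAT_TYPE(_dst->type) == CV_64FC2) in function 'cvUndistortPointsInternal'
```

```bash
python3 - <<'E'
from h import *
d=load('w10')
p=plane(d,[(250,71.5),(389.5,71.5),(254.5,194),(384,194.5)],.0895);print(p.round(4))
v,e=fit(p[:,:2],.040,.045,.308);print(v,np.degrees(v[2]),e)
c,s_=np.cos(v[2]),np.sin(v[2])
for n,(a,b) in enumerate([(-.04,-.045),(-.04,.045),(.04,-.045),(.04,.045)]):
    q=[v[0]+c*a-s_*b,v[1]+s_*a+c*b];print(n,np.round(q,4),goal([*q,.105],v[2]-np.pi/2)[:6])
print(Rt().round(4))
E
```

```text
[[ 0.5313 -0.1292  0.0895]
 [ 0.5585 -0.215   0.0895]
 [ 0.4556 -0.1529  0.0895]
 [ 0.4825 -0.2389  0.0895]]
[ 0.50696687 -0.18400758  0.30454579] 17.449188546879 0.00033944073761049687
0 [ 0.4823 -0.2389] [ 0.117   0.0242  0.0447  0.0037 -0.0002  0.0002]
1 [ 0.4553 -0.1531] [ 0.1171  0.0245 -0.0453  0.0037 -0.0002  0.0002]
2 [ 0.5586 -0.2149] [ 0.117   0.1042  0.045   0.0037 -0.0002  0.0002]
3 [ 0.5316 -0.1291] [ 0.117   0.1045 -0.045   0.0037 -0.0002  0.0002]
[[-3.000e-04  9.529e-01  3.034e-01]
 [ 1.000e-04  3.034e-01 -9.529e-01]
 [-1.000e+00 -2.000e-04 -2.000e-04]]
```

```bash
python3 -m crank '[[0.03,0.02,0.03,0.004,0,0,0],[0.07,0.024,0.045,0.004,0,0,0],[0.115,0.024,0.045,0.004,0,0,0],[0.124,0.024,0.045,0.004,0,0,0],[0.128,0.024,0.045,0.004,0,0,0],[0.13,0.024,0.045,0.004,0,0,0]]' 40; python3 -c "
from h import *
shot('wrist','w11')
s=get_state();print(s['eef_pos'],s['force'])"
```

```text
t: 10.95
eef_pos: [0.4832, -0.2395, 0.0938]
ee_rot: [1.044, 1.568, -0.222]
force: [-0.9, -0.7, 0.4]
width: 0.0007
[ 0.48300876 -0.23941723  0.09368198] [-0.31632763  0.09399425  0.43605244]
```

View pics/w11.png

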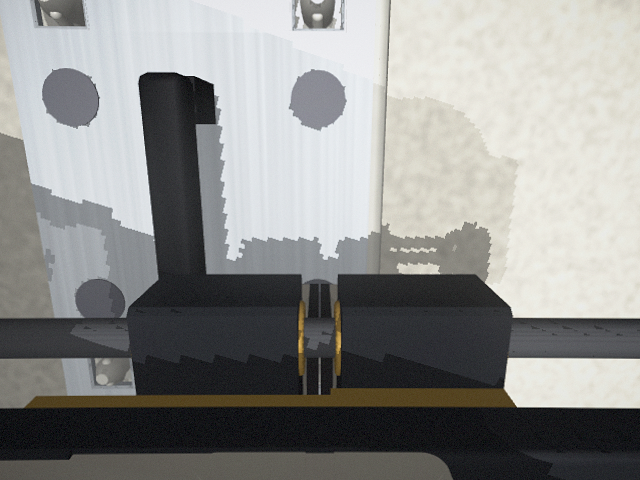

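The fingers are above the -x-y pad, centred on its column (pad2 ahead at (318,98)). Now I press in small steps.

```bash
python3 -m crank '[[0.0025,0,0,0,0,0,0],[0.005,0,0,0,0,0,0],[0.0075,0,0,0,0,0,0],[0.0075,0,0,0,0,0,0]]'; python3 -m crank '[[0.0015,0,0,0,0,0,0],[0.003,0,0,0,0,0,0],[0.003,0,0,0,0,0,0]]'
```

```text
t: 11.5
eef_pos: [0.4826, -0.2396, 0.0857]
ee_rot: [1.039, 1.569, -0.227]
force: [-1.1, 0.3, 5.7]
width: 0.0001
t: 11.88
eef_pos: [0.4828, -0.2397, 0.0832]
ee_rot: [0.931, 1.569, -0.335]
force: [-2.3, 1.5, 10.4]
width: 0.0006
```

```bash
python3 -m crank '[[0.001,0,0,0,0,0,0],[0.002,0,0,0,0,0,0],[0.002,0,0,0,0,0,0]]'; python3 -m crank '[[0.001,0,0,0,0,0,0],[0.001,0,0,0,0,0,0]]';python3 -m crank '[[0.001,0,0,0,0,0,0],[0.001,0,0,0,0,0,0]]'
```

```text
t: 12.25
eef_pos: [0.4828, -0.2398, 0.0816]
ee_rot: [0.904, 1.568, -0.362]
force: [-2.5, 1.7, 13.0]
width: 0.0005
t: 12.5
eef_pos: [0.4829, -0.2398, 0.0807]
ee_rot: [0.857, 1.568, -0.409]
force: [-3.2, 1.9, 14.9]
width: 0.0002
t: 12.75
eef_pos: [0.4829, -0.2399, 0.0799]
ee_rot: [0.835, 1.568, -0.431]
force: [-3.9, 0.7, 15.5]
width: 0.0007
```

```bash
for i in 1 2 3; do python3 -m crank '[[0.001,0,0,0,0,0,0],[0.001,0,0,0,0,0,0]]' | grep -E 'eef|force'; done; python3 -c "
from h import *
shot('wrist','w12');shot('scene','sc12')"
```

```text
eef_pos: [0.483, -0.24, 0.079]
force: [-3.4, 0.4, 14.5]
eef_pos: [0.4829, -0.24, 0.0774]
force: [-1.5, -1.1, 9.9]
eef_pos: [0.4829, -0.24, 0.0765]
force: [-1.9, 0.5, 12.5]
```

View pics/w12.png

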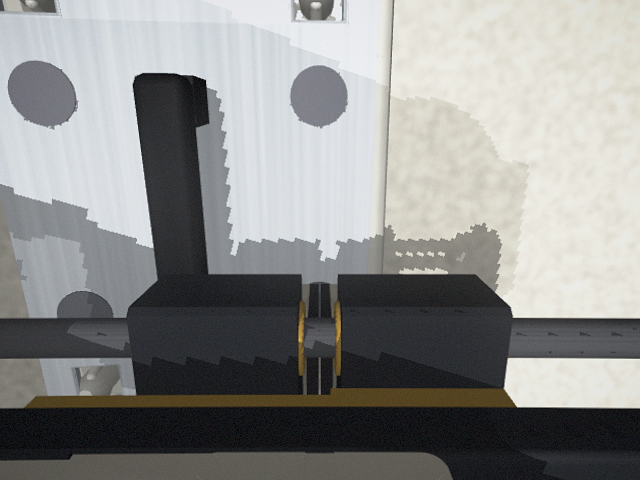

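The force fell from 15.5 to 9.9 N, and the cover now leans toward this corner (left pads look nearer), so it seems clicked. I back off and look.

```bash
python3 -m crank '[[-0.02,0,0,0,0,0,0],[-0.06,0,0,0,0,0,0],[-0.1,-0.02,-0.04,0,0,0,0],[-0.13,-0.024,-0.045,0,0,0,0],[-0.143,-0.024,-0.045,0,0,0,0],[-0.143,-0.024,-0.045,0,0,0,0]]'
python3 - <<'E'
from h import *
d=shot('wrist','w13');s=get_state();print(s['eef_pos'],s['force'])
p=plane(d,[(250,71.5)],.09)
E
```

```text
t: 14.35
eef_pos: [0.4462, -0.2038, 0.2184]
ee_rot: [1.282, 1.569, 0.015]
force: [0.1, 0.1, -1.0]
width: 0.0003
[ 0.44563228 -0.20372917  0.21731452] [ 0.37716521  0.64845113 -1.04799117]
```

View pics/w13.png

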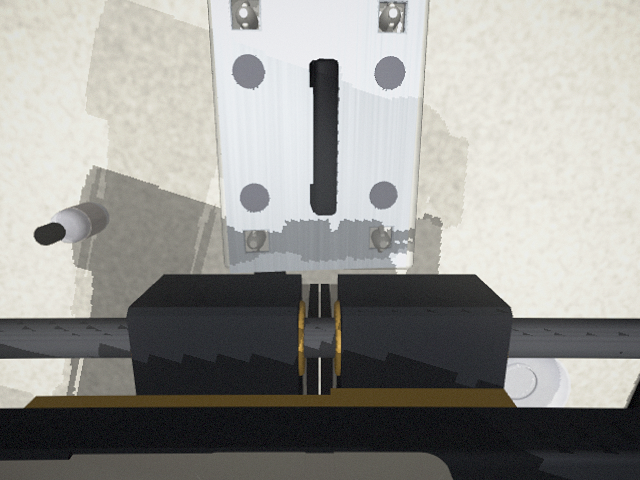

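```bash
cat >> h.py <<'E'
def padpix(d,guess,r=32):
    g=cv2.GaussianBlur(cv2.cvtColor(d['pixels'],cv2.COLOR_RGB2GRAY),(3,3),0);out=[]
    for x,y in guess:
        x,y=int(x),int(y);w=g[y-r:y+r,x-r:x+r];c0=int(np.median(g[y-5:y+6,x-5:x+6]))
        m=(cv2.absdiff(w,np.full_like(w,c0))<16).astype(np.uint8);m=cv2.morphologyEx(m,cv2.MORPH_OPEN,np.ones((5,5),np.uint8))
        n,l,st,ce=cv2.connectedComponentsWithStats(m);k=l[r,r];a=st[k]
        cs=max(cv2.findContours((l==k).astype(np.uint8),0,1)[0],key=cv2.contourArea);e=cv2.fitEllipse(cv2.convexHull(cs))
        out.append((e[0][0]+x-r,e[0][1]+y-r));print('pad',np.round(out[-1],1),np.round(e[1],1))
    return np.array(out)
def pose(d,uv):
    """uv order pad0,pad1,pad2,pad3 ; returns corner heights (underside holes, world z) & centre"""
    O=np.array([[-.04,-.045,.004],[-.04,.045,.004],[.04,-.045,.004],[.04,.045,.004]])
    dist=np.array([float(d['k1']),0,0,0.])
    n,rv,tv,er=cv2.solvePnPGeneric(O,uv.reshape(-1,1,2),K(d),dist,flags=cv2.SOLVEPNP_IPPE)
    E=d['extrinsics'];F=np.diag([1,-1,-1.])
    for r,t,e in zip(rv,tv,er):
        Rc=cv2.Rodrigues(r)[0];Rw=E[:3,:3].T@F@Rc;tw=E[:3,:3].T@(F@t[:,0]-E[:3,3])
        Hs=np.array([[-.072,-.045,0],[-.072,.045,0],[.072,-.045,0],[.072,.045,0]])@Rw.T+tw
        print('err',e,'centre',tw.round(4),'holes z-74mm',((Hs[:,2]-.074)*1000).round(1),'tilt',np.degrees(np.arccos(abs(Rw[2,2]))).round(2),'yaw',np.degrees(np.arctan2(Rw[1,0],Rw[0,0])).round(2))
E
python3 - <<'E'
from h import *
for f in('w10','w13'):
    d=load(f);u=padpix(d,[(384,194),(255,194),(389,72),(250,71)]);pose(d,u)
E
```

```text
pad [383.2 194.9] [26.5 27.4]
pad [253.9 194.1] [26.9 27.8]
pad [388.9  71.6] [29.7 32.8]
pad [249.5  70.5] [29.8 32.3]
err [90.78016946] centre [ 0.5074 -0.1839  0.0935] holes z-74mm [ 3.9 14.8 24.1 35. ] tilt 10.68 yaw -71.89
err [90.88984875] centre [ 0.5066 -0.1832  0.0934] holes z-74mm [ 1.   2.5 36.4 37.9] tilt 14.27 yaw -72.07
pad [382.8 194.8] [25.3 26.9]
pad [254.3 197.3] [26.8 28.1]
pad [389.3  72.3] [28.7 32.3]
pad [248.   71.1] [30.  33.3]
err [91.23468654] centre [ 0.5069 -0.1852  0.0926] holes z-74mm [ 2.6 11.5 25.6 34.5] tilt 10.85 yaw -72.92
err [91.55229826] centre [ 0.5074 -0.1824  0.093 ] holes z-74mm [ 1.2  4.7 33.3 36.7] tilt 13.06 yaw -71.03
```

```bash
sed -i 's/,\.004\]/,0]/g; s/\[-\.072,-\.045,0\],\[-\.072,\.045,0\],\[\.072,-\.045,0\],\[\.072,\.045,0\]/[-.072,-.045,-.004],[-.072,.045,-.004],[.072,-.045,-.004],[.072,.045,-.004]/' h.py
python3 - <<'E'
from h import *
for f in('w10','w13'):
    d=load(f);u=padpix(d,[(384,194),(255,194),(389,72),(250,71)]);pose(d,u)
E
```

```text
pad [383.2 194.9] [26.5 27.4]
pad [253.9 194.1] [26.9 27.8]
pad [388.9  71.6] [29.7 32.8]
pad [249.5  70.5] [29.8 32.3]
err [0.31892185] centre [ 0.5067 -0.1834  0.0894] holes z-74mm [12.4  8.8 14.1 10.5] tilt 2.38 yaw 17.28
err [0.34697405] centre [ 0.5072 -0.1838  0.0895] holes z-74mm [12.7 16.3  6.7 10.3] tilt 3.33 yaw 17.28
pad [382.8 194.8] [25.3 26.9]
pad [254.3 197.3] [26.8 28.1]
pad [389.3  72.3] [28.7 32.3]
pad [248.   71.1] [30.  33.3]
err [0.11546843] centre [ 0.5069 -0.1847  0.0886] holes z-74mm [ 1.6 11.7  9.6 19.6] tilt 7.15 yaw 17.25
err [1.80452233] centre [ 0.5072 -0.183   0.089 ] holes z-74mm [22.7 12.4  9.7 -0.6] tilt 8.39 yaw 17.24
```

Pose from the pads: corner 0 is home (about 1 mm up), corners 1 and 2 at about 11 mm, corner 3 at about 20 mm, tilt 7°. Next I press pad1.

```bash
python3 - <<'E'
from h import *
d=load('w13')
p=plane(d,[(254.3,197.3)],.0915);print(p,goal([*p[0][:2],.098],np.radians(17.3-90)))
E
```

```text
[[ 0.45538474 -0.15401606  0.0915    ]] [ 0.1193  0.0242 -0.0445  0.0019 -0.0004 -0.    ]
```

```bash
python3 -m crank '[[0.03,0.02,-0.03,0.002,0,0,0],[0.08,0.024,-0.045,0.002,0,0,0],[0.11,0.024,-0.045,0.002,0,0,0],[0.119,0.024,-0.045,0.002,0,0,0],[0.126,0.024,-0.045,0.002,0,0,0],[0.129,0.024,-0.045,0.002,0,0,0],[0.129,0.024,-0.045,0.002,0,0,0]]' 40;  python3 -m crank '[[0.002,0,0,0,0,0,0],[0.004,0,0,0,0,0,0],[0.004,0,0,0,0,0,0]]'
```

```text
t: 15.28
eef_pos: [0.4552, -0.1539, 0.0896]
ee_rot: [1.176, 1.57, -0.093]
force: [-0.4, -1.0, 2.6]
width: 0.0004
t: 15.65
eef_pos: [0.4553, -0.1537, 0.0859]
ee_rot: [1.158, 1.569, -0.11]
force: [-2.4, -0.3, 6.7]
width: 0.0005
```

```bash
python3 -m crank '[[0.0015,0,0,0,0,0,0],[0.003,0,0,0,0,0,0],[0.003,0,0,0,0,0,0]]' | grep -E 'eef|force';python3 -m crank '[[0.001,0,0,0,0,0,0],[0.002,0,0,0,0,0,0]]' | grep -E 'eef|force';python3 -m crank '[[0.001,0,0,0,0,0,0],[0.001,0,0,0,0,0,0]]' | grep -E 'eef|force'
```

```text
eef_pos: [0.4556, -0.1535, 0.0822]
force: [0.3, 0.0, 0.8]
eef_pos: [0.4556, -0.1536, 0.0803]
force: [0.7, 1.1, 4.6]
eef_pos: [0.4556, -0.1536, 0.0793]
force: [0.1, 0.3, 5.4]
```

The force dropped to 0.8 N, which may be the click. I check.

```bash
python3 -m crank '[[-0.02,0,0,0,0,0,0],[-0.08,0,0,0,0,0,0],[-0.12,-0.02,0.04,0,0,0,0],[-0.139,-0.024,0.045,0,0,0,0],[-0.139,-0.024,0.045,0,0,0,0],[-0.139,-0.024,0.045,0,0,0,0]]'
python3 - <<'E'
from h import *
d=shot('wrist','w14');s=get_state();print(s['eef_pos'],s['force'])
u=padpix(d,[(384,195),(254,196),(389,72),(248,71)]);pose(d,u)
E
```

```text
t: 17.27
eef_pos: [0.4448, -0.2033, 0.2168]
ee_rot: [-2.301, 1.569, 2.713]
force: [0.4, -0.1, 0.6]
width: 0.0006
[ 0.44480477 -0.20321677  0.21667514] [ 0.39764676 -0.63972244 -0.33257437]
pad [384.9 192.8] [25.9 27.2]
pad [256.4 193.2] [26.  27.1]
pad [391.2  69.1] [30.1 33. ]
pad [249.8  69.7] [29.1 33.1]
err [0.10013526] centre [ 0.5068 -0.1844  0.0845] holes z-74mm [ 0.7  1.6 11.4 12.2] tilt 4.26 yaw 17.4
err [1.13918105] centre [ 0.5077 -0.1839  0.0847] holes z-74mm [14.8 13.5 -0.  -1.3] tilt 5.95 yaw 17.38
```

View pics/w14.png

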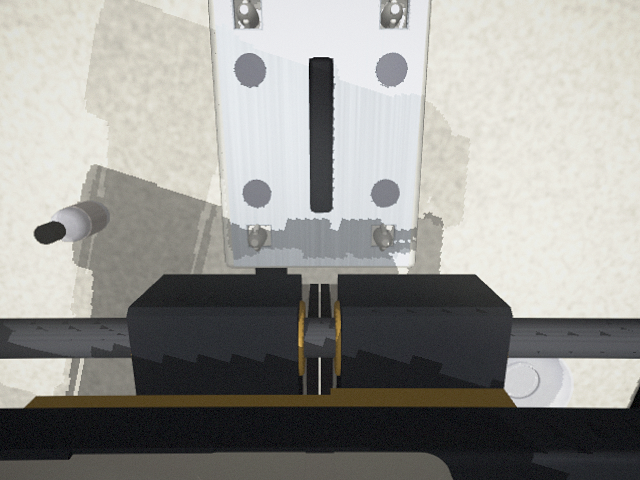

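The -x side is now home (0.7 and 1.6 mm), while the +x side is at about 12 mm. Next is pad2, at (391,69).

```bash
python3 - <<'E'
from h import *
d=load('w14')
p=plane(d,[(391.2,69.1),(249.8,69.7)],.0875)
for q in p: print(q,goal([*q[:2],.094],np.radians(17.4-90)))
E
```

```text
[ 0.5584217  -0.21528169  0.0875    ] [ 0.1225  0.1051  0.0455 -0.0014 -0.0011  0.0017]
[ 0.53140663 -0.12949831  0.0875    ] [ 0.1225  0.1048 -0.0445 -0.0014 -0.0011  0.0017]
```

```bash
python3 -m crank '[[0.02,0.05,0.03,-0.001,-0.001,0.002,0],[0.06,0.1,0.045,-0.001,-0.001,0.002,0],[0.1,0.104,0.045,-0.001,-0.001,0.002,0],[0.118,0.104,0.045,-0.001,-0.001,0.002,0],[0.126,0.104,0.045,-0.001,-0.001,0.002,0],[0.13,0.104,0.045,-0.001,-0.001,0.002,0],[0.13,0.104,0.045,-0.001,-0.001,0.002,0]]' 40;  python3 -m crank '[[0.002,0,0,0,0,0,0],[0.004,0,0,0,0,0,0],[0.004,0,0,0,0,0,0]]';  python3 -m crank '[[0.0015,0,0,0,0,0,0],[0.003,0,0,0,0,0,0],[0.003,0,0,0,0,0,0]]' | grep -E 'eef|force'
```

```text
t: 18.2
eef_pos: [0.5585, -0.2156, 0.0886]
ee_rot: [1.127, 1.567, -0.141]
force: [-0.2, -0.6, 0.7]
width: 0.0006
t: 18.58
eef_pos: [0.559, -0.2158, 0.085]
ee_rot: [1.113, 1.566, -0.155]
force: [-0.2, 0.1, 4.9]
width: 0.0004
eef_pos: [0.5592, -0.2159, 0.0823]
force: [-1.1, 0.7, 9.0]
```

```bash
python3 -m crank '[[0.001,0,0,0,0,0,0],[0.002,0,0,0,0,0,0],[0.002,0,0,0,0,0,0]]' | grep -E 'eef|force';python3 -m crank '[[0.001,0,0,0,0,0,0],[0.002,0,0,0,0,0,0]]' | grep -E 'eef|force';python3 -m crank '[[0.001,0,0,0,0,0,0],[0.001,0,0,0,0,0,0]]' | grep -E 'eef|force'
```

```text
eef_pos: [0.5592, -0.2159, 0.0807]
force: [-2.1, 1.5, 12.5]
eef_pos: [0.5593, -0.216, 0.079]
force: [-3.4, 2.7, 14.8]
eef_pos: [0.5593, -0.2161, 0.0782]
force: [-3.3, 1.3, 14.8]
```

```bash
for i in 1 2 3; do python3 -m crank '[[0.001,0,0,0,0,0,0],[0.001,0,0,0,0,0,0]]' | grep -E 'eef|force'; done
```

```text
eef_pos: [0.5593, -0.2161, 0.0774]
force: [-4.0, 2.3, 16.8]
eef_pos: [0.5594, -0.2161, 0.0761]
force: [0.0, -0.2, 7.2]
eef_pos: [0.5592, -0.2159, 0.0742]
force: [-0.6, 0.4, 9.3]
```

A click (16.8 → 7.2 N). I lift and check.

```bash
python3 -m crank '[[-0.03,0,0,0,0,0,0],[-0.08,0,0,0,0,0,0],[-0.13,-0.05,-0.02,0,0,0,0],[-0.143,-0.1,-0.045,0,0,0,0],[-0.143,-0.104,-0.045,0,0,0,0],[-0.143,-0.104,-0.045,0,0,0,0],[-0.143,-0.104,-0.045,0,0,0,0]]'
python3 - <<'E'
from h import *
d=shot('wrist','w15');s=get_state();print(s['eef_pos'],s['force'])
u=padpix(d,[(384,195),(254,196),(389,72),(248,71)]);pose(d,u)
p=plane(d,[u[3]],.0855);print(p,goal([*p[0][:2],.092],np.radians(17.4-90)))
E
```

```text
t: 21.45
eef_pos: [0.4458, -0.2038, 0.2151]
ee_rot: [1.091, 1.569, -0.176]
force: [-0.0, -0.1, 0.1]
width: 0.0008
[ 0.44581151 -0.20376678  0.21490463] [-0.38985581 -0.1115256  -0.51648674]
pad [383.5 193.8] [26.1 27.2]
pad [255.9 193.9] [26.2 27.5]
pad [388.4  72.3] [29.1 32.3]
pad [251.   72.6] [29.2 32.6]
err [0.44113915] centre [ 0.5069 -0.1847  0.0782] holes z-74mm [-4.6 -4.3  4.6  4.9] tilt 3.67 yaw 17.38
err [0.5609556] centre [ 0.5077 -0.1843  0.0783] holes z-74mm [ 7.3  6.7 -6.1 -6.7] tilt 5.37 yaw 17.36
[[ 0.53126761 -0.13104036  0.0855    ]] [ 0.123   0.1032 -0.044  -0.0005  0.0005 -0.0009]
```

View pics/w15.png

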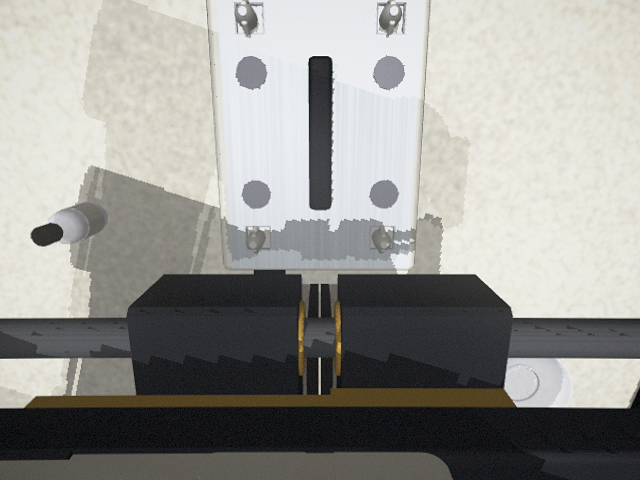

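The cover's mean height is now 0.2 mm above the shoulders, so the last corner seems to have gone too. The two tilt solutions are mirror images, i.e. it is level within noise. I press pad3 to make sure.

```bash
python3 -m crank '[[0.02,0.05,-0.03,0,0,0,0],[0.06,0.1,-0.045,0,0,0,0],[0.1,0.103,-0.045,0,0,0,0],[0.125,0.103,-0.045,0,0,0,0],[0.134,0.103,-0.045,0,0,0,0],[0.134,0.103,-0.045,0,0,0,0]]' 40|grep -E 'eef|force';  python3 -m crank '[[0.002,0,0,0,0,0,0],[0.004,0,0,0,0,0,0],[0.004,0,0,0,0,0,0]]'|grep -E 'eef|force';  python3 -m crank '[[0.0015,0,0,0,0,0,0],[0.003,0,0,0,0,0,0],[0.003,0,0,0,0,0,0]]' | grep -E 'eef|force'
```

```text
eef_pos: [0.5305, -0.1302, 0.0813]
force: [0.7, -0.3, 0.3]
eef_pos: [0.5306, -0.1301, 0.0785]
force: [0.2, 0.2, -0.1]
eef_pos: [0.5307, -0.1301, 0.0755]
force: [-1.4, -0.4, 5.9]
```

```bash
python3 -m crank '[[0.0015,0,0,0,0,0,0],[0.003,0,0,0,0,0,0],[0.003,0,0,0,0,0,0]]'|grep -E 'eef|force';  python3 -m crank '[[0.0015,0,0,0,0,0,0],[0.003,0,0,0,0,0,0],[0.003,0,0,0,0,0,0]]' | grep -E 'eef|force'; python3 -m crank '[[0.0015,0,0,0,0,0,0],[0.0015,0,0,0,0,0,0]]' | grep -E 'eef|force'
```

```text
eef_pos: [0.5307, -0.1302, 0.073]
force: [-3.4, 2.1, 11.1]
eef_pos: [0.5307, -0.1302, 0.0705]
force: [-5.2, 2.9, 15.3]
eef_pos: [0.5307, -0.1302, 0.0692]
force: [-7.3, 2.9, 17.8]
```

Contact came at home height (about 78 mm) and the load rose smoothly to 18 N with no drop. I withdraw and do a final check.

```bash
python3 -m crank '[[-0.03,0,0,0,0,0,0],[-0.08,0,0,0,0,0,0],[-0.13,-0.05,0.02,0,0,0,0],[-0.149,-0.1,0.045,0,0,0,0],[-0.149,-0.104,0.045,0,0,0,0],[-0.149,-0.104,0.045,0,0,0,0],[-0.149,-0.104,0.045,0,0,0,0]]'
python3 - <<'E'
from h import *
d=shot('wrist','w16');t=shot('top','top16');sc=shot('scene','sc16');s=get_state();print(s['eef_pos'],s['force'])
u=padpix(d,[(384,195),(254,196),(389,72),(248,71)]);pose(d,u)
p=plane(d,u,.078);v,e=fit(p[:,:2],.04,.045,.304);print(v,e)
a=cv2.resize(cv2.imread('pics/sc16.png')[130:260,180:340],None,fx=4,fy=4,interpolation=cv2.INTER_CUBIC);cv2.imwrite('pics/c16.png',a)
E
```

```text
t: 24.88
eef_pos: [0.4447, -0.2036, 0.2155]
ee_rot: [1.155, 1.569, -0.112]
force: [-0.1, -0.1, -0.3]
width: 0.0007
[ 0.44469589 -0.20347977  0.21538355] [-0.10758559  0.30204405 -0.08476076]
pad [384.4 192.4] [26.3 27.6]
pad [256.8 192.7] [26.5 27.2]
pad [389.2  70.8] [29.4 32.3]
pad [251.7  70.9] [28.9 32. ]
err [0.27186424] centre [ 0.5069 -0.1845  0.0782] holes z-74mm [-1.3 -3.2  3.6  1.7] tilt 2.28 yaw 17.49
err [0.36791931] centre [ 0.5074 -0.1845  0.0783] holes z-74mm [ 3.8  5.  -4.4 -3.3] tilt 3.37 yaw 17.47
[ 0.50709526 -0.18453756  0.30461899] 5.727495622415146e-05
```

View pics/c16.png

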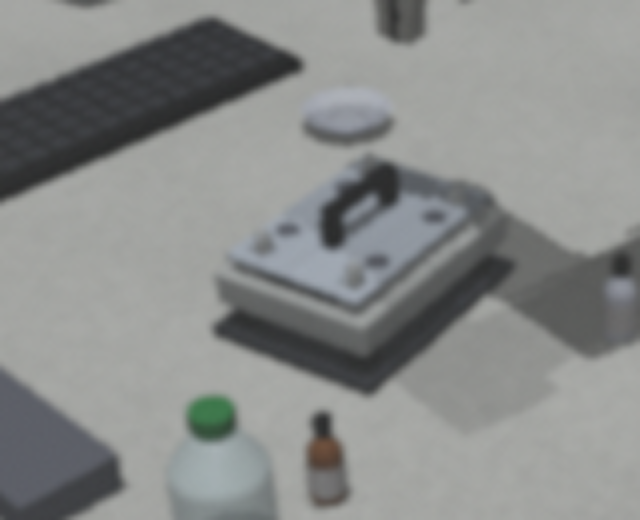

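View pics/w16.png

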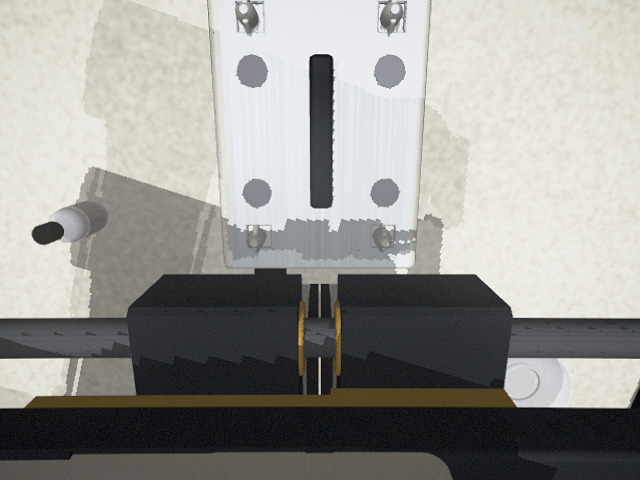

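View pics/top16.png

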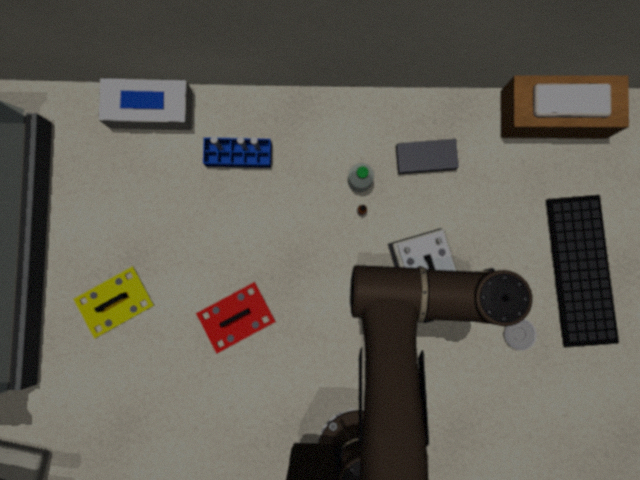

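The scene picture shows the plate level on the housing, with the bottles and dish as before. The wrist view shows all four barbed pins through the holes. A level fit of the pads at home height leaves 0.06 mm residual, and the hand is clear, so I hand in.

```bash
python3 -c "
from station import job_done; print(job_done())"
```

```text
the job is handed in; nothing more can be done
None
```

The cover plate is back on the light base, and by my measurements all four standoffs have clicked and it lies home. I handed the job in at about 25 s on the robot's clock; it reports no verdict.

**What I did:** I picked the aluminium cover up by its handle, lined it up by looking at the pins through its far holes, and let it go resting on the unclicked pins. Then I pressed with closed fingers on pad0, pad1 and pad2. Each press ended in a clear force drop, and the highest push I read was about 18 N. The fourth corner went home without its own press, after the pad2 click. The largest tilt I measured was about 7° at a check after the first click; I did not measure it during the clicks themselves.

**Last checks:**
- **Level and height:** fitting the four pads as level at home height left 0.06 mm residual.
- **Position:** the cover centre reads (0.507, -0.185) m. The base as first measured from the top camera was (0.508, -0.186) m, so they agree to about 1 mm. The cover's angle agrees within about 0.2°.
- **Fourth corner:** pressing pad3 met the cover at home height, and the load rose smoothly to 18 N with no drop.
- **Surroundings:** the hand is about 140 mm above the cover. The bottles and dish look unmoved, judged by eye in the pictures.

**One disagreement:** estimating the tilt freely from the four pads gave two mirrored answers of 2–3°. I put that down to noise in a near head-on view, since the level fit and the pad3 press both say it is flat.

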